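Square a relief tile up in the corner stop

ROBOT

A 6-joint arm with a two-finger parallel gripper is mounted at the origin on the work surface. World frame = base frame: x ahead of the robot, y to its left, z up, the work surface at z = 0. Lengths are in m, angles in rad, forces in N, time in s.
With the tool pointing down it reaches from about 0.35 to 0.775 m from the base axis. Payload 5.5 kg.
Tool frame: the origin (TCP) lies on the centre line of the jaws, within the pads' length; the fingertips stand 11 mm ahead of it and the grasp point (between the pads) lies 8 mm behind it (env.tip_reach is the distance from the TCP to the fingertips, in m); z points along the fingers, x is the direction in which the jaws open and shut, and the axes are right-handed (so a half turn about z gives the same grasp; the last joint's range is limited). The gripper opens to 85 mm and grips with 20 to 120 N. Pads are 22 mm wide; open, the fingers measure 114 mm over their backs; the gripper's body (76 mm by 85 mm) begins 54 mm behind the grasp point. The pads swing forward as they close: fully open they stand 13 mm farther back than shut.
Start: joints at [-1.368, 0.313, 0.046, 1.304, 0, 1.431], TCP at [0.193, -0.542, 0.242] pointing down, gripper open.
Joint ranges: [-2.76, 2.76], [-0.86, 1.69], [-1.03, 1.26], [-2.2, 2.34], [-1.47, 1.5], [-3.14, 3.14]. Speed limits (rad/s): [2.57, 2.57, 3.14, 3.14, 3.14, 3.14].

INTERFACE

Orientations are given as a unit quaternion [w, x, y, z].
In Python, from workcell import env gives the robot as it stands.
- The arm moves only by the tool carry_out, never from a script. Its argument "moves" is one flat list of numbers, 7 for each row, row after row: the gripper command: -1 is shut, 1 is fully open, values between are in proportion, then the shift along the tool's x, y, z in m, then the turn, a rotation vector about the tool's x, y, z in degrees. A call has exactly 5 rows; each row shifts and turns the pose as measured when the row begins, along the tool's axes as they then stand; what a row does not reach is not made up. A row lasts 1/8 s, in which the tool goes at most 62.5 mm and 10.7 degrees, less where a joint would pass 70% of its speed; a pose out of reach is approached as far as the arm can. A call is refused whole if a number of a shift passes 0.0625 or a number of a turn 10.7, either way. A call with a gripper value outside its range is refused whole. The fingers move at their own pace and stop on an object; "squeeze" is the grip in N (left out, the last holds). Time passes only in rows, so rows that do not move let the fingers close, or fill a call up. It gives the time, the measured TCP pose, the force and the opening at its end, in the units of the state.
- env.get_state(): the state, without advancing time (a new reading comes with each control period).
- env.read_camera(name): name is "side" or "top"; returns the picture (420x560x3 uint8, red, green, blue); there is no depth.
- env.calibration(name): a dict with "camera_matrix" (3x3 intrinsics, pixels), "k1" (the pictures are not rectified: a ray, as slopes to the right and down, at radius r is drawn at 1 + k1 r^2 times it, then the intrinsics apply), "rvec" (rotation vector, rad) and "tvec" (3), from world to camera coordinates, as OpenCV has them. Camera axes: x right, y down, z forward; pixel columns grow to the right and rows downward; lengths in m; the calibration is good to about 2 mm. A picture is of the moment at which its call begins. calibration takes no time and is no camera call.
- env.hand_in(): hands the job in, once; it reports no verdict.
The state is a dict: "clock": time; "joint_pos": joint angles; "qvel": joint speeds; "tau": joint torques, N m; "tcp_pos": TCP position; "orientation": TCP orientation; "wrist_force": force on the tool from outside, world axes, zero at the start; "ft_torque": the same for the moment, N m; "finger_gap": finger opening in m.
Only numpy, scipy, OpenCV 4.12 (cv2) and the standard library are available. Lean on these libraries where they do the work, as an engineer would, in place of code of your own. Each camera call takes 0.05 s, during which the arm holds its last target. There are 200 camera calls.

TASK

Push the large square flower tile across the bench into the inner corner of the L-shaped steel stop, until one of its edges lies flush against each arm (any of its edges will do). Only push it with the fingers, flat on the bench: never lift or tip it. Leave the jar, the cup, the small border tile and the brush alone.

Things in the scene. Friction and masses are not known exactly. Their poses are not given: they have to be found in the camera images.
- tile: the work: a square ceramic tile, 100 x 100 mm, 14 mm thick, about 0.3 kg, loose and flat on the bench, white with a raised flower of six green petals on top (raised lines about 1 mm). Origin: centre of its underside; x and y parallel to its edges, z up. It slides on the bench with a few newtons.
- stop: L-shaped steel stop screwed to the bench, immovable; bars 20 mm wide and 18 mm high. Origin: its inner corner, at bench level. The far arm's inner face lies in the plane x = 0 and runs 150 mm from the corner to -y; the side arm's inner face lies in the plane y = 0 and runs 140 mm from the corner to -x. The tile belongs in the quarter x < 0, y < 0, so its centre ends at about (-50, -50) mm in this frame. The stop is turned at most 0.25 rad from the world axes.
- jar: bystander: closed round glaze jar with a white cap, 60 mm across, 85 mm high, standing to the right; origin at the centre of its underside
- cup: bystander: small conical plaster-grey glaze cup, 80 mm across the rim, 70 mm high, yellow inside, with a straight handle reaching 91 mm from its axis along its +y, about 58 mm up, standing beyond the stop's left side; origin at the centre of its underside
- strip: bystander: small oblong border tile, 100 x 50 x 14 mm, long side along its x, white with three raised chevrons, lying at the left; origin at the centre of its underside
- brush: bystander: brush 180 mm long lying at the right, nearer the robot than the jar, along its own x; origin under its middle
Mind the look-alikes: they are no part of the job. What is shaped like the tile but brown or pink is not meant.

How it is judged:
By the outcome, as a careful person would: the job done as asked, in the order asked, and still so for the second after the job is handed in, with the robot touching nothing.
It also fails if it takes over 67 s, if anything falls off the work surface, if the arm or the gripper's body presses on something with over 40 N, if the wrist force passes 120 N, or if a joint passes its speed limit or range.

## Working session

There is one attempt and no reset: what is moved stays moved. The work goes in short steps, Python scripts to look and compute and a tool call to move; the robot and the scene stay as the last step left them, time stands still between calls to the robot, and variables do not carry over. Pictures are saved under pics/ and viewed, about 8 in all and at most 12, crops included, and the job is handed in when it is done.

Besides the shell and the picture viewer there is one more tool, called after "Request:" as a command line: name --argument value ..., lists and objects as JSON in quotes. carry_out: Moves the arm, as the interface text tells. Its arguments: {"type":"object","properties":{"moves":{"type":"array"},"squeeze":{"type":"number"}},"required":["moves"]}

```bash
ls; mkdir -p pics; cat > h.py <<'E'
import sys; sys.path.insert(0,'.')
import numpy as np, cv2
from workcell import env
def snap(n,f):
    im=env.read_camera(n); cv2.imwrite(f'pics/{f}.png',im[:,:,::-1]); return im
def world(n,px,z):
    c=env.calibration(n); K=np.array(c['camera_matrix']); R=cv2.Rodrigues(np.array(c['rvec'],float))[0]; t=np.array(c['tvec'],float).ravel()
    u=cv2.undistortPoints(np.array(px,float).reshape(-1,1,2),K,np.array([c['k1'],0,0,0.]))[:,0]
    d=np.c_[u,np.ones(len(u))]@R; o=-R.T@t
    return o+d*((z-o[2])/d[:,2])[:,None]
E
python3 - <<'E'
from h import *
a=snap('top','t0'); snap('side','s0')
print(env.get_state())
for n in('top','side'):
    print(world(n,[[0,0],[559,0],[559,419],[0,419]],0).round(3))
E
```

```text
pics
{'clock': 0.1, 'joint_pos': array([-1.36762534e+00,  3.13966804e-01,  4.51061119e-02,  1.30359471e+00,
       -1.34407490e-05,  1.43120040e+00]), 'qvel': array([-8.58606655e-04, -2.88675387e-03,  7.61654000e-04, -5.52566399e-05,
        1.51484096e-03,  1.37593200e-03]), 'tau': array([ 2.83991387e-03, -4.81726813e+01,  2.99242222e+01,  1.26497640e-02,
       -1.19549663e-04,  4.01827393e-06]), 'tcp_pos': array([ 0.19315633, -0.54113107,  0.24147994]), 'orientation': array([-5.62732069e-04,  8.17341245e-01, -5.76153279e-01, -6.09516348e-04]), 'wrist_force': array([-0.004948  ,  0.621489  , -0.75637301]), 'ft_torque': array([-0.0848599 , -0.01157428,  0.05696407]), 'finger_gap': 0.08519971157604124}
[[ 1.129  0.735  0.   ]
 [ 1.128 -0.795  0.   ]
 [ 0.054 -0.685  0.   ]
 [ 0.051  0.628  0.   ]]
[[ 3.295e+00 -1.427e+00  0.000e+00]
 [-1.630e-01 -2.756e+00  0.000e+00]
 [-2.000e-03  1.810e-01  0.000e+00]
 [ 7.430e-01  5.180e-01  0.000e+00]]
```

View pics/t0.png

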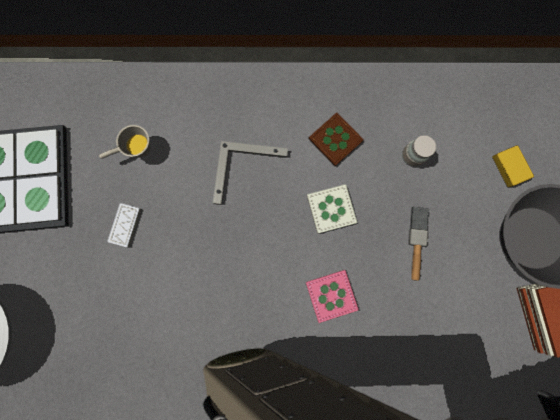

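View pics/s0.png

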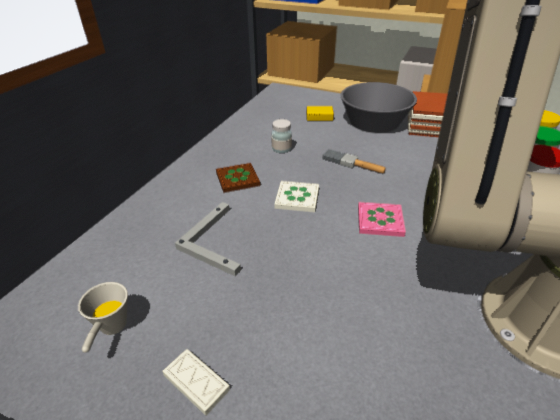

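The top view shows the white tile at (332,209). The stop's corner is at about (224,145), with its far arm running to (290,152) and its side arm to (218,203). The brown tile (336,138) and pink tile (332,296) are the decoys. The side view agrees, with the tile at (297,195) and the stop's corner at (180,243).

```bash
cat >> h.py <<'E'
def comp(mask,p,rad=12):
    n,l,s,c=cv2.connectedComponentsWithStats(mask.astype(np.uint8))
    i=min(range(1,n),key=lambda k:np.hypot(*(c[k]-p))+1e3*(s[k,4]<60)); return (l==i).astype(np.uint8)
def tile(im,p,z=.014,n='top'):
    m=(im.min(2)>135); m[:,:]&=True
    m=cv2.morphologyEx(m.astype(np.uint8),cv2.MORPH_CLOSE,np.ones((3,3)))
    m=comp(m,p); c=max(cv2.findContours(m,0,1)[0],key=cv2.contourArea)
    h=cv2.convexHull(c)[:,0]
    w=world(n,h,z)[:,:2]
    r=cv2.minAreaRect((w*1000).astype(np.float32)); return r
E
python3 - <<'E'
from h import *
t=cv2.imread('pics/t0.png')[:,:,::-1]; s=cv2.imread('pics/s0.png')[:,:,::-1]
print(tile(t,(332,209)),tile(s,(297,195),n='side'))
for p in [(224,147),(260,150),(220,180),(280,152)]: print(t[p[1],p[0]])
print(t[170,260],t[160,190])
# stop: bright, low saturation
for n,im,p in(('top',t,(240,160)),('side',s,(205,240))):
    print(n, im.shape)
    m=(im.min(2)>105); m=cv2.morphologyEx(m.astype(np.uint8),cv2.MORPH_CLOSE,np.ones((5,5)))
    m=comp(m,p); c=max(cv2.findContours(m,0,1)[0],key=cv2.contourArea)
    a=cv2.approxPolyDP(c,3,True)[:,0]; print(a.tolist()); print(world(n,a,.018)[:,:2].round(4).tolist())
b=np.hstack([cv2.resize(t[125:250,180:380],None,fx=4,fy=4,interpolation=2)]); cv2.imwrite('pics/c0.png',b[:,:,::-1])
E
```

```text
((551.731689453125, -159.79342651367188), (101.32572174072266, 102.03325653076172), 15.047513008117676) ((512.4017333984375, -181.62823486328125), (1239.5699462890625, 828.395751953125), 89.80931854248047)
[89 86 81]
[147 146 135]
[158 154 145]
[147 145 135]
[115 114 113] [117 118 113]
top (420, 560, 3)
[[0, 58], [0, 147], [4, 151], [0, 163], [0, 224], [57, 219], [56, 124], [70, 127], [72, 227], [0, 234], [0, 283], [21, 283], [35, 289], [50, 304], [56, 324], [55, 343], [46, 363], [23, 382], [0, 387], [0, 419], [208, 419], [201, 406], [205, 396], [205, 363], [222, 353], [299, 335], [476, 332], [485, 343], [492, 377], [553, 355], [535, 294], [536, 288], [543, 287], [529, 285], [507, 264], [499, 245], [498, 228], [509, 205], [522, 191], [537, 184], [559, 183], [559, 63], [121, 63], [99, 59]]
[[0.9491, 0.7051], [0.7069, 0.6806], [0.6964, 0.6693], [0.6651, 0.6764], [0.5101, 0.6609], [0.5227, 0.5205], [0.7678, 0.5425], [0.7598, 0.5059], [0.5029, 0.4818], [0.4854, 0.6585], [0.3667, 0.6467], [0.3668, 0.5956], [0.3526, 0.5604], [0.3173, 0.5212], [0.2708, 0.5031], [0.2271, 0.502], [0.1817, 0.5
[... 1040 characters left out ...]
.5164], [0.0054, 0.1934], [-0.003, 0.0753], [0.0247, 0.0724], [-0.0086, -0.0083], [-0.0102, -0.0328], [0.0302, 0.0689], [0.0375, 0.0744], [0.0733, 0.0368], [0.0965, 0.0476], [0.0818, 0.0074], [0.0822, -0.0125], [0.1414, 0.0147], [0.2224, 0.0225], [0.2432, -0.0664], [0.2745, -0.6239], [0.3523, -0.6057], [0.3658, -0.6444], [0.2773, -0.6661], [0.3339, -0.6576], [0.343, -0.6924], [0.2783, -0.7429], [0.3675, -0.7225], [0.3763, -0.7524], [0.3664, -0.6987], [0.3515, -0.7048], [0.3422, -0.6694], [0.3671, -0.6514], [0.3737, -0.5896], [0.5034, -0.5422], [0.5723, -0.6048], [0.6451, -0.8092], [0.6145, -0.9279], [0.7474, -0.9193], [0.7763, -0.8394], [0.9906, -0.842], [0.9417, -0.8155], [0.9212, -0.7462]]
```

View pics/c0.png

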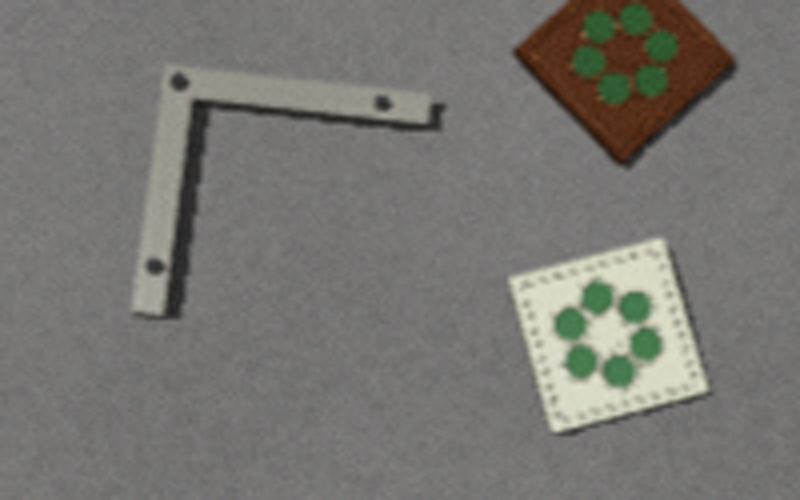

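```bash
python3 - <<'E'
from h import *
t=cv2.imread('pics/t0.png')[:,:,::-1]
g=cv2.GaussianBlur(t,(3,3),0).min(2)
roi=np.zeros_like(g); roi[135:210,205:298]=1
m=((g>125)&(roi>0)).astype(np.uint8); m=cv2.morphologyEx(m,cv2.MORPH_CLOSE,np.ones((3,3))); 
m=comp(m,(240,160)); ys,xs=np.nonzero(m)
w=world('top',np.c_[xs,ys],.018)[:,:2]; print(len(w), w.min(0),w.max(0))
pix=np.c_[xs,ys]
far=w[(xs>235)&(xs<286)]; sd=w[(ys>160)&(ys<198)]
for nme,q in(('far',far),('side',sd)):
    vx,vy,x,y=cv2.fitLine(q.astype(np.float32),cv2.DIST_L2,0,1e-4,1e-4).ravel()
    nn=np.array([-vy,vx]); d=(q-[x,y])@nn
    print(nme,'ang',np.degrees(np.arctan2(vy,vx)),'c',x,y,'width~',d.std()*12**.5)
E
```

```text
817 [ 0.56557886 -0.04933911] [0.72261342 0.13777777]
far ang 83.832825 c 0.70386255 0.019225445 width~ 0.01857306149134313
side ang -7.840745 c 0.62603337 0.12182475 width~ 0.01962023880368541
```

Request:
carry_out --moves '[0,0,0,0,0,0,-10.6,0,0,0,0,0,0,-10.6,0,0,0,0,0,0,-10.6,0,0,0,0,0,0,-10.6,0,0,0,0,0,0,-10.6]'

```text
clock: 0.72
tcp_pos: [0.1928, -0.5395, 0.2386]
orientation: [-0.004, 0.99, -0.143, -0.001]
wrist_force: [0.4, -0.3, 0.1]
finger_gap: 0.0428
```

Request:
carry_out --moves '[0,0,0,0,0,0,-10.6,0,0,0,0,0,0,-10.6,0,0,0,0,0,0,-10.6,0,0,0,0,0,0,-8,0,0,0,0,0,0,0]'

```text
clock: 1.35
tcp_pos: [0.1925, -0.5379, 0.2358]
orientation: [-0.007, 0.978, 0.208, 0.0]
wrist_force: [0.3, 0.4, 0.3]
finger_gap: 0.0427
```

```bash
cat >> h.py <<'E'
from scipy.spatial.transform import Rotation as Ro
def to(x=None,y=None,z=None,yaw=None):
    s=env.get_state(); q=s['orientation']; R=Ro.from_quat(np.r_[q[1:],q[0]]); p=s['tcp_pos']
    x0=R.as_matrix()[:,0]; yw=np.degrees(np.arctan2(x0[1],x0[0]))
    print('t',round(s['clock'],2),'p',p.round(4),'yaw',yw.round(2),'gap',round(s['finger_gap'],4),'F',s['wrist_force'].round(1))
    print('down tilt',R.as_matrix()[:,2].round(4))
    if x is not None:
        c,n=np.cos(np.radians(yaw)),np.sin(np.radians(yaw))
        Rt=Ro.from_matrix(np.array([[c,n,0],[n,-c,0],[0,0,-1]]))
        print('shift now-axes mm',(R.inv().apply(np.array([x,y,z])-p)*1e3).round(1),'turn deg',(R.inv()*Rt).as_rotvec(degrees=True).round(2))
E
python3 - <<'E'
from h import *
print(env.tip_reach); to(.57,-.24,.10,15)
E
```

```text
0.011
t 1.35 p [ 0.1925 -0.5379  0.2358] yaw 24.01 gap 0.0427 F [0.3 0.4 0.3]
down tilt [-0.0027  0.0131 -0.9999]
shift now-axes mm [ 465.6 -116.7  138.7] turn deg [-0.76 -0.11  9.01]
```

Request:
carry_out --moves '[0,0,0,0,-0.7,0,9,0,0.049,-0.021,0.01,0,0,0,0,0.049,-0.021,0.01,0,0,0,0,0.049,-0.021,0.01,0,0,0,0,0.049,-0.021,0.01,0,0,0]'

```text
clock: 1.98
tcp_pos: [0.3634, -0.4084, 0.1943]
orientation: [0.0, 0.993, 0.116, 0.001]
wrist_force: [0.6, -1.0, -0.3]
finger_gap: 0.0428
```

Request:
carry_out --moves '[0,0.049,-0.021,0.01,0,0,0,0,0.049,-0.021,0.01,0,0,0,0,0.049,-0.021,0.01,0,0,0,0,0.049,-0.021,0.01,0,0,0,0,0,0,0,0,0,0]'

```text
clock: 2.6
tcp_pos: [0.5423, -0.2744, 0.1513]
orientation: [-0.001, 0.994, 0.111, 0.0]
wrist_force: [-0.3, 0.4, -0.0]
finger_gap: 0.0427
```

```bash
python3 - <<'E'
from h import *
to(.5685,-.228,.018,15)
E
```

```text
t 2.6 p [ 0.5423 -0.2744  0.1513] yaw 12.7 gap 0.0427 F [-0.3  0.4 -0. ]
down tilt [ 3.0e-04  1.3e-03 -1.0e+00]
shift now-axes mm [ 35.6 -39.3 133.4] turn deg [-0.07 -0.04 -2.3 ]
```

Request:
carry_out --moves '[0,0.018,-0.014,0,0,0,-2.3,0,0.018,-0.014,0.03,0,0,0,0,0,0,0.035,0,0,0,0,0,0,0.035,0,0,0,0,0,0,0.02,0,0,0]'

```text
clock: 3.22
tcp_pos: [0.5708, -0.2409, 0.0305]
orientation: [0.001, 0.992, 0.124, 0.001]
wrist_force: [-0.1, 0.3, 0.3]
finger_gap: 0.0426
```

```bash
python3 - <<'E'
from h import *
to(.5695,-.228,.017,15)
snap('side','s1')
t=snap('top','t1'); print(tile(t,(332,209)))
im=cv2.imread('pics/s1.png')[120:270,200:400]; cv2.imwrite('pics/s1c.png',cv2.resize(im,None,fx=4,fy=4,interpolation=2))
E
```

```text
t 3.23 p [ 0.5708 -0.2409  0.0305] yaw 14.3 gap 0.0426 F [-0.1  0.3  0.3]
down tilt [ 0.0027 -0.0022 -1.    ]
shift now-axes mm [  1.9 -12.9  13.5] turn deg [ 0.16 -0.12 -0.7 ]
((551.8438720703125, -159.27796936035156), (102.34484100341797, 103.09058380126953), 15.122257232666016)
```

View pics/s1c.png

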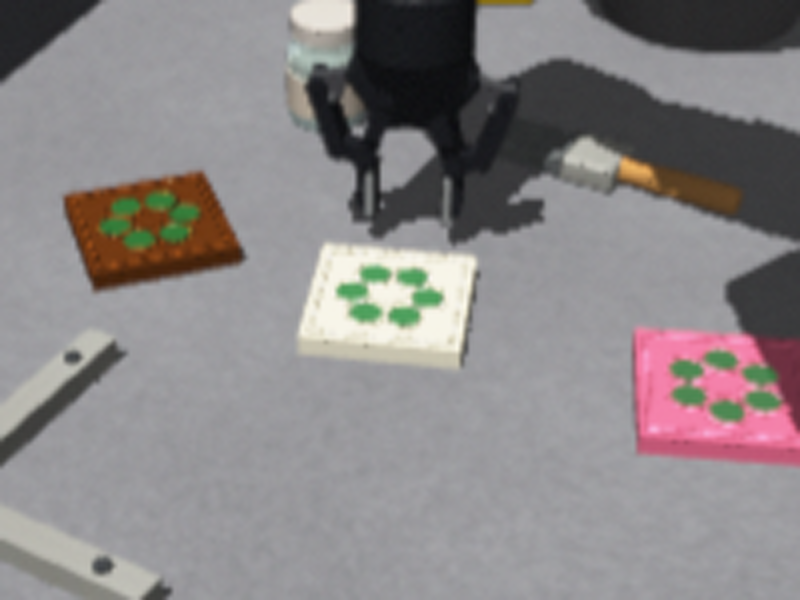

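The side crop shows both fingertips behind the tile's rear edge, at about (365,215) and (455,235), centred on it. Next I lower the tips and make contact.

Request:
carry_out --moves '[0,0.002,0,0.008,0,0,-0.7,0,0,0,0.007,0,0,0,0,0,-0.008,0,0,0,0,0,0,-0.008,0,0,0,0,0,0,-0.006,0,0,0,0]'

```text
clock: 3.95
tcp_pos: [0.5672, -0.2198, 0.0173]
orientation: [0.002, 0.992, 0.129, 0.002]
wrist_force: [1.3, 0.0, 0.0]
finger_gap: 0.0428
```

Request:
carry_out --moves '[0,0,-0.008,0,0,0,0,0,0,-0.01,0,0,0,0,0,0,-0.01,0,0,0,0,0,0,-0.01,0,0,0,0,0,0,-0.01,0,0,0,0]'

```text
clock: 4.58
tcp_pos: [0.5548, -0.1707, 0.0178]
orientation: [0.003, 0.992, 0.129, 0.003]
wrist_force: [0.3, -1.8, -0.7]
finger_gap: 0.0427
```

```bash
python3 - <<'E'
from h import *
to()
t=snap('top','t2'); print(tile(t,(325,205)))
E
```

```text
t 4.58 p [ 0.5548 -0.1707  0.0178] yaw 14.85 gap 0.0427 F [ 0.3 -1.8 -0.7]
down tilt [ 0.0062 -0.0056 -1.    ]
((539.7701416015625, -109.33938598632812), (102.75579071044922, 102.80455780029297), 14.846770286560059)
```

Request:
carry_out --moves '[0,0,-0.011,0,0,0,2.2,0,0,-0.011,0,0,0,2.2,0,0,-0.011,0,0,0,2.2,0,0,-0.011,0,0,0,2.2,0,0,-0.011,0,0,0,2.2]'

```text
clock: 5.25
tcp_pos: [0.5436, -0.1141, 0.0178]
orientation: [0.003, 1.0, 0.031, 0.002]
wrist_force: [-0.1, -1.3, 0.5]
finger_gap: 0.0427
```

Request:
carry_out --moves '[0,0,-0.011,0,0,0,2.2,0,0,-0.011,0,0,0,2.2,0,0,-0.011,0,0,0,2.2,0,0,-0.011,0,0,0,2.2,0,0,-0.011,0,0,0,2.2]'

```text
clock: 5.88
tcp_pos: [0.543, -0.058, 0.0178]
orientation: [0.005, 0.998, -0.069, 0.002]
wrist_force: [-0.0, -1.7, -0.3]
finger_gap: 0.0424
```

```bash
python3 - <<'E'
from h import *
to(.55,-.05,.017,-7)
t=snap('top','t3'); print(tile(t,(280,190)))
E
```

```text
t 5.88 p [ 0.543  -0.058   0.0178] yaw -7.9 gap 0.0424 F [-0.  -1.7 -0.3]
down tilt [ 0.003  -0.0094 -1.    ]
shift now-axes mm [ 5.8 -8.9  0.7] turn deg [ 0.51 -0.24 -0.9 ]
((586.2327270507812, 36.254547119140625), (44.76860427856445, 137.28787231445312), 53.472190856933594)
```

```bash
python3 - <<'E'
from h import *
im=cv2.imread('pics/t3.png')[120:260,180:380]; cv2.imwrite('pics/t3c.png',cv2.resize(im,None,fx=4,fy=4,interpolation=2))
E
```

```text
(no output)
```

View pics/t3c.png

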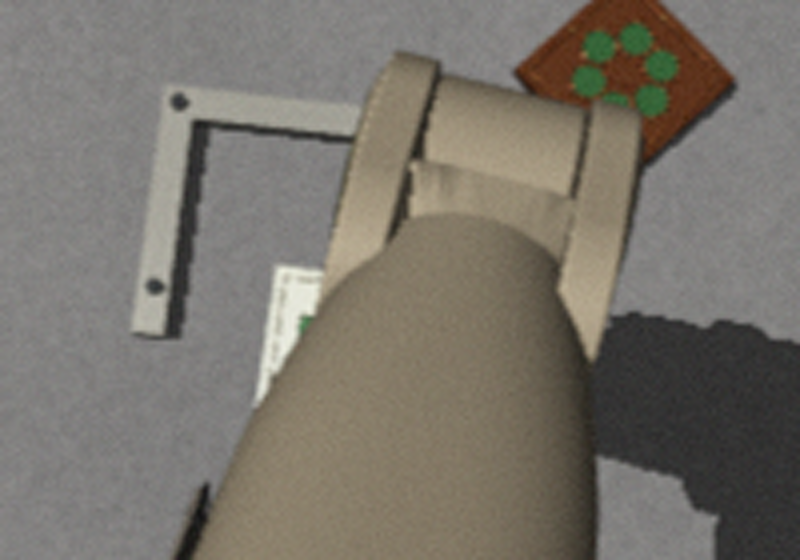

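The crop shows the tile's left edge, from (275,266) to (258,400), parallel to the side arm. It overlaps that arm by only about half, so I push from the near side next. I back off, raise the tool and turn it.

Request:
carry_out --moves '[0,0,0.02,0,0,0,0,0,0,0.015,-0.02,0,0,0,0,0,0,-0.05,0,0,0,0,0,0,-0.03,0,0,-10,0,0,0,0,0,0,-10]'

```text
clock: 6.55
tcp_pos: [0.536, -0.0954, 0.1203]
orientation: [0.003, 0.994, 0.111, -0.0]
wrist_force: [-0.2, -0.3, -0.8]
finger_gap: 0.0426
```

Request:
carry_out --moves '[0,0,0,0,0,0,-10.6,0,0,0,0,0,0,-10.6,0,0,0,0,0,0,-10.6,0,0,0,0,0,0,-10.6,0,0,0,0,0,0,-10.6]'

```text
clock: 7.18
tcp_pos: [0.5348, -0.1021, 0.1213]
orientation: [0.003, 0.836, 0.548, -0.001]
wrist_force: [0.5, 0.3, 0.2]
finger_gap: 0.0428
```

Request:
carry_out --moves '[0,0,0,0,0,0,-10.6,0,0,0,0,0,0,-6,0,0,0,0,0,0,0,0,0,0,0,0,0,0,0,0,0,0,0,0,0]'

```text
clock: 7.8
tcp_pos: [0.5335, -0.1068, 0.1211]
orientation: [0.003, 0.748, 0.664, -0.002]
wrist_force: [-0.0, 0.4, 0.3]
finger_gap: 0.0426
```

```bash
python3 - <<'E'
from h import *
to(.470,.0127,.11,83)
E
```

```text
t 7.8 p [ 0.5335 -0.1068  0.1211] yaw 83.15 gap 0.0426 F [-0.   0.4  0.3]
down tilt [ 0.001  -0.0067 -1.    ]
shift now-axes mm [111.2 -77.3  10.3] turn deg [0.1  0.37 0.15]
```

Request:
carry_out --moves '[0,0,-0.045,0,0.1,0.37,0.1,0,0.037,-0.035,0,0,0,0,0,0.037,0,0,0,0,0,0,0.037,0,0.02,0,0,0,0,0,0,0.025,0,0,0]'

```text
clock: 8.43
tcp_pos: [0.4682, 0.0145, 0.0769]
orientation: [0.002, 0.751, 0.661, 0.002]
wrist_force: [0.1, -0.5, 0.1]
finger_gap: 0.0427
```

```bash
python3 - <<'E'
from h import *
to(.470,.0127,.017,83)
s=snap('side','s2')
im=cv2.imread('pics/s2.png')[150:330,130:370]; cv2.imwrite('pics/s2c.png',cv2.resize(im,None,fx=3.3,fy=3.3,interpolation=2))
E
```

```text
t 8.43 p [0.4682 0.0145 0.0769] yaw 82.7 gap 0.0427 F [ 0.1 -0.5  0.1]
down tilt [ 6.5e-03 -9.0e-04 -1.0e+00]
shift now-axes mm [-1.5  1.7 60. ] turn deg [ 0.37  0.   -0.3 ]
```

View pics/s2c.png

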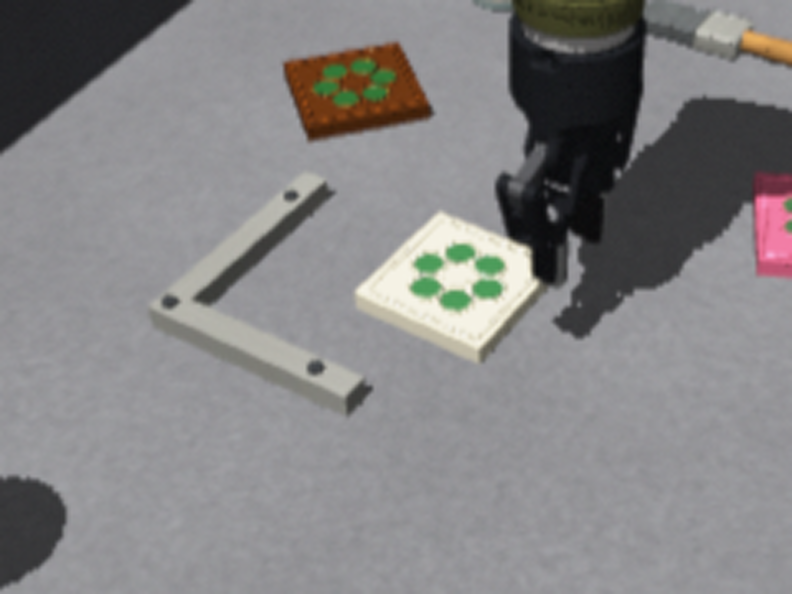

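The side crop shows the tile parallel to the stop and clear of both arms, with the fingers hovering over its near edge about 20 mm short of contact. I lower them and push towards the far arm.

Request:
carry_out --moves '[0,-0.001,0,0.03,0.3,0,0,0,0,0,0.02,0,0,0,0,0,0,0.01,0,0,0,0,0,0.01,0.001,0,0,0,0,0,0.01,0,0,0,0]'

```text
clock: 9.1
tcp_pos: [0.4877, 0.0097, 0.013]
orientation: [-0.001, 0.752, 0.66, -0.001]
wrist_force: [0.3, 0.7, -0.1]
finger_gap: 0.0425
```

Request:
carry_out --moves '[0,0,0.01,0,0,0,0,0,0,0.012,0,0,0,0,0,0,0.012,0,0,0,0,0,0,0.012,0,0,0,0,0,0.012,0,0,0,0]'

```text
$.moves: bad value
```

```bash
python3 - <<'E'
from h import *
to(.5735,0,.017,83)
t=snap('top','t4'); print(tile(t,(250,185)))
E
```

```text
t 9.1 p [0.4877 0.0097 0.013 ] yaw 82.54 gap 0.0425 F [ 0.3  0.7 -0.1]
down tilt [-2.2e-03 -3.0e-04 -1.0e+00]
shift now-axes mm [ 1.5 86.4 -4.1] turn deg [-0.12  0.04 -0.46]
((638.0865478515625, 43.82605743408203), (174.82998657226562, 159.438232421875), 84.9212875366211)
```

Request:
carry_out --moves '[0,0,0.003,-0.003,0,0,-0.4,0,0,0.012,0,0,0,0,0,0,0.012,0,0,0,0,0,0,0.012,0,0,0,0,0,0,0.012,0,0,0,0]'

```text
clock: 9.78
tcp_pos: [0.5423, 0.0029, 0.0172]
orientation: [-0.0, 0.749, 0.662, -0.001]
wrist_force: [-3.9, 1.2, 2.7]
finger_gap: 0.0426
```

Request:
carry_out --moves '[0,0,0.01,0,0,0,0,0,0,0.01,0,0,0,0,0,0,0.005,0,0,0,0,0,0,0.003,0,0,0,0,0,0,0,0,0,0,0]'

```text
clock: 10.4
tcp_pos: [0.5727, -0.0009, 0.0171]
orientation: [-0.001, 0.749, 0.662, -0.001]
wrist_force: [-1.4, 0.3, -0.4]
finger_gap: 0.0431
```

```bash
python3 - <<'E'
from h import *
to(.5735,0,.017,83)
t=snap('top','t4')
s=snap('side','s3')
im=cv2.imread('pics/s3.png')[150:330,130:370]; cv2.imwrite('pics/s3c.png',cv2.resize(im,None,fx=3.3,fy=3.3,interpolation=2))
E
```

```text
t 10.4 p [ 0.5727 -0.0009  0.0171] yaw 82.96 gap 0.0431 F [-1.4  0.3 -0.4]
down tilt [-2.3e-03 -5.0e-04 -1.0e+00]
shift now-axes mm [1.  0.7 0.1] turn deg [-0.13  0.04 -0.04]
```

View pics/s3c.png

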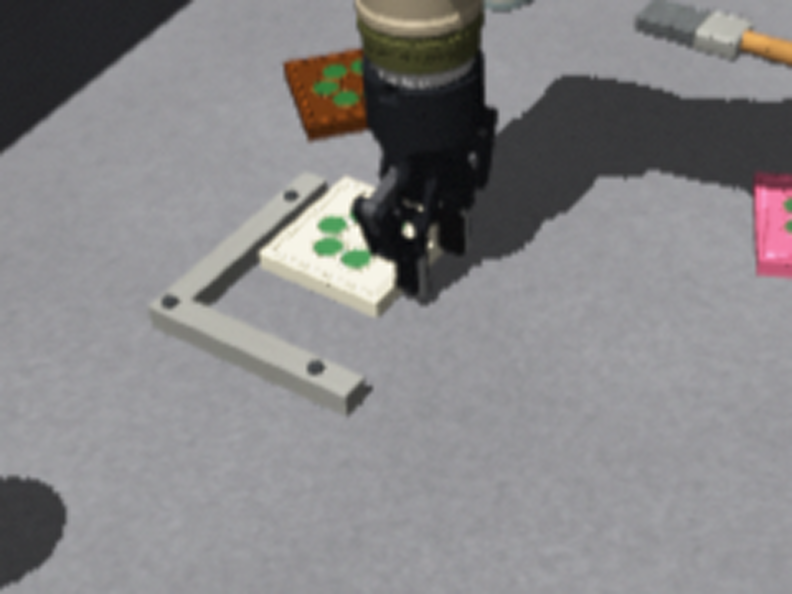

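The side crop shows the tile almost at the far arm. I keep pushing in small rows until the force rises.

Request:
carry_out --moves '[0,0,0.002,0,0,0,0,0,0,0.002,0,0,0,0,0,0,0.001,0,0,0,0,0,0,0.001,0,0,0,0,0,0,0.001,0,0,0,0]'

```text
clock: 11.12
tcp_pos: [0.5781, -0.0015, 0.0171]
orientation: [-0.002, 0.749, 0.662, -0.002]
wrist_force: [-3.0, -0.3, 1.5]
finger_gap: 0.0429
```

Request:
carry_out --moves '[0,0,0.002,0,0,0,0,0,0,0.001,0,0,0,0,0,0,0.001,0,0,0,0,0,0,0.001,0,0,0,0,0,0,0.001,0,0,0,0]'

```text
clock: 11.75
tcp_pos: [0.5786, -0.0015, 0.0165]
orientation: [-0.006, 0.749, 0.663, -0.006]
wrist_force: [-5.5, 0.9, 3.3]
finger_gap: 0.0433
```

Contact: the TCP has stalled at x = 0.5786, where I predicted it would. I retract, turn the tool back and go round to the right side.

Request:
carry_out --moves '[0,0,-0.015,0,0.5,0,0,0,0,-0.015,-0.01,0,0,0,0,0,0,-0.05,0,0,0,0,0,0,-0.03,0,0,10,0,0,0,0,0,0,10.6]'

```text
clock: 12.38
tcp_pos: [0.5494, 0.0022, 0.1115]
orientation: [-0.006, 0.858, 0.514, -0.008]
wrist_force: [0.5, -0.5, -0.1]
finger_gap: 0.0427
```

Request:
carry_out --moves '[0,0,0,0,0,0,10.6,0,0,0,0,0,0,10.6,0,0,0,0,0,0,10.6,0,0,0,0,0,0,10.6,0,0,0,0,0,0,10.6]'

```text
clock: 13.0
tcp_pos: [0.549, 0.0024, 0.1173]
orientation: [-0.0, 0.997, 0.071, -0.004]
wrist_force: [0.7, 0.4, 0.2]
finger_gap: 0.0427
```

Request:
carry_out --moves '[0,0,0,0,0,0,10.6,0,0,0,0,0,0,8,0,0,0,0,0,0,0,0,0,0,0,0,0,0,0,0,0,0,0,0,0]'

```text
clock: 13.62
tcp_pos: [0.5483, 0.0026, 0.1206]
orientation: [0.0, 0.996, -0.092, -0.001]
wrist_force: [-0.4, -0.7, -0.4]
finger_gap: 0.0423
```

```bash
python3 - <<'E'
from h import *
to(.6214,-.0919,.1,-7)
E
```

```text
t 13.62 p [0.5483 0.0026 0.1206] yaw -10.56 gap 0.0423 F [-0.4 -0.7 -0.4]
down tilt [-2.6e-03 -7.0e-04 -1.0e+00]
shift now-axes mm [89.2 79.4 20.5] turn deg [ 0.06  0.14 -3.56]
```

Request:
carry_out --moves '[0,0,0,0,0,0,-3.5,0,0.028,0.029,0,0,0,0,0,0.028,0.029,0,0,0,0,0,0.028,0.029,0.02,0,0,0,0,0,0,0.03,0,0,0]'

```text
clock: 14.25
tcp_pos: [0.626, -0.0966, 0.0726]
orientation: [0.001, 0.998, -0.057, 0.002]
wrist_force: [0.2, 0.1, -0.9]
finger_gap: 0.0426
```

```bash
python3 - <<'E'
from h import *
to(.6214,-.0919,.017,-7)
E
```

```text
t 14.25 p [ 0.626  -0.0966  0.0726] yaw -6.48 gap 0.0426 F [ 0.2  0.1 -0.9]
down tilt [ 0.0048 -0.0026 -1.    ]
shift now-axes mm [-5.4 -4.3 55.6] turn deg [ 0.12 -0.29  0.52]
```

Request:
carry_out --moves '[0,-0.005,0,0.025,0,-0.3,0.5,0,0,0,0.02,0,0,0,0,0,0,0.01,0,0,0,0,0,-0.01,0,0,0,0,0,0,-0.01,0,0,0,0]'

```text
clock: 14.88
tcp_pos: [0.6226, -0.0764, 0.0137]
orientation: [0.0, 0.998, -0.06, -0.002]
wrist_force: [-0.4, -0.9, 0.7]
finger_gap: 0.0427
```

Request:
carry_out --moves '[0,0,-0.01,-0.002,0,0,0,0,0,-0.012,0,0,0,0,0,0,-0.012,0,0,0,0,0,0,-0.012,0,0,0,0,0,0,-0.012,0,0,0,0]'

```text
clock: 15.5
tcp_pos: [0.6307, -0.0146, 0.0178]
orientation: [0.002, 0.998, -0.06, -0.001]
wrist_force: [-0.5, -2.4, 0.4]
finger_gap: 0.0429
```

```bash
python3 - <<'E'
from h import *
# predicted contact end: ex .628, ey .1372-.0615
to(.628*.9925+.0757*.1219,-.628*.1219+.0757*.9925,.017,-7)
E
```

```text
t 15.5 p [ 0.6307 -0.0146  0.0178] yaw -6.85 gap 0.0429 F [-0.5 -2.4  0.4]
down tilt [-0.0016 -0.003  -1.    ]
shift now-axes mm [  0.2 -13.3   0.7] turn deg [0.18 0.07 0.15]
```

Request:
carry_out --moves '[0,0,-0.008,0,0,0,0,0,0,-0.004,0,0,0,0,0,0,-0.002,0,0,0,0,0,0,-0.002,0,0,0,0,0,0,-0.001,0,0,0,0]'

```text
clock: 16.12
tcp_pos: [0.6327, -0.0044, 0.018]
orientation: [0.011, 0.998, -0.061, -0.001]
wrist_force: [-1.4, -4.6, 0.2]
finger_gap: 0.0426
```

Request:
carry_out --moves '[0,0,-0.001,0,0,0,0,0,0,-0.001,0,0,0,0,0,0,-0.001,0,0,0,0,0,0,-0.001,0,0,0,0,0,0,-0.001,0,0,0,0]'

```text
clock: 16.75
tcp_pos: [0.6326, -0.0043, 0.018]
orientation: [0.016, 0.998, -0.063, -0.002]
wrist_force: [-1.4, -6.5, -0.1]
finger_gap: 0.0426
```

The TCP stalled about 3 mm before the prediction. I move clear and check.

Request:
carry_out --moves '[0,0,0.015,0,1.8,0,0,0,0,0.02,0,0,0,0,0,0,0.01,-0.05,0,0,0,0,0,0.05,-0.04,0,0,0,0,0,0.06,0,0,0,0]'

```text
clock: 17.38
tcp_pos: [0.6143, -0.1575, 0.1101]
orientation: [-0.002, 0.998, -0.059, -0.0]
wrist_force: [0.7, 0.5, -1.2]
finger_gap: 0.0425
```

Request:
carry_out --moves '[0,0,0.06,-0.03,0,0,0,0,-0.03,0.05,0,0,0,0,0,-0.03,0.05,0,0,0,0,0,-0.03,0,0,0,0,0,0,0,0,0,0,0,0]'

```text
clock: 18.0
tcp_pos: [0.5036, -0.3105, 0.1379]
orientation: [-0.001, 0.998, -0.063, 0.003]
wrist_force: [1.3, 0.3, 0.5]
finger_gap: 0.0429
```

```bash
python3 - <<'E'
from h import *
to()
t=snap('top','t5'); s=snap('side','s4')
a=cv2.resize(t[130:215,205:305],(500,425),interpolation=2); b=cv2.resize(s[195:285,170:270],(0,0),fx=3,fy=3,interpolation=2)
b=cv2.copyMakeBorder(b,0,425-b.shape[0],0,0,0); cv2.imwrite('pics/c5.png',np.hstack([a,b])[:,:,::-1])
g=cv2.GaussianBlur(t,(3,3),0)
# tile: brighter than stop
m=(t.min(2)>165).astype(np.uint8); m[:138]=0;m[220:]=0;m[:,:215]=0;m[:,300:]=0
m=cv2.morphologyEx(m,cv2.MORPH_CLOSE,np.ones((5,5))); c=max(cv2.findContours(m,0,1)[0],key=cv2.contourArea)
w=world('top',cv2.convexHull(c)[:,0],.014)[:,:2]*1e3; r=cv2.minAreaRect(w.astype(np.float32)); print(r)
p=np.array(r[0])/1e3; print('stop frame', p@[.9925,-.1219]-.6863, p@[.1219,.9925]-.1872)
E
```

```text
t 18.0 p [ 0.5036 -0.3105  0.1379] yaw -7.18 gap 0.0429 F [1.3 0.3 0.5]
down tilt [ 0.0062  0.0011 -1.    ]
((646.0782470703125, 57.44712829589844), (98.74059295654297, 98.93821716308594), 83.59803009033203)
stop frame -0.05207014472198479 -0.0514267868484497
```

View pics/c5.png

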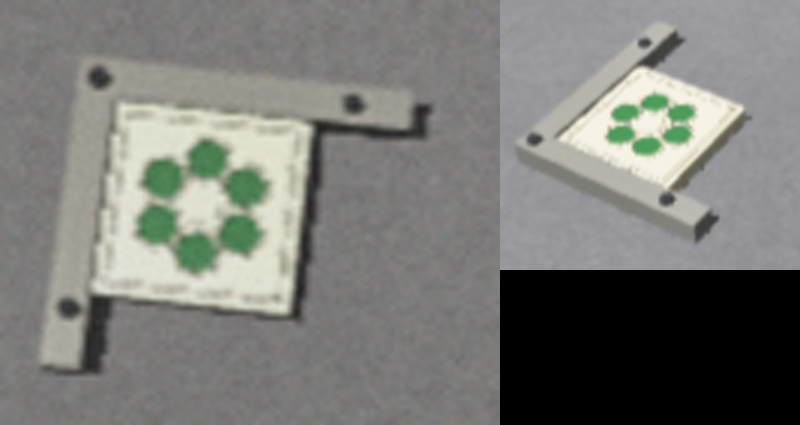

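The tile sits in the corner with edges along both arms: the top crop shows its corner at (115,103), and no bench is visible between it and the bars. The side crop shows a thin dark line along the far arm, from (560,135) to (640,65). That could be shadow or a gap of about 1 mm, so I give it a light settling nudge from the near side.

Request:
carry_out --moves '[0,0,0,0,0,0,-10.6,0,0,0,0,0,0,-10.6,0,0,0,0,0,0,-10.6,0,0,0,0,0,0,-10.6,0,0,0,0,0,0,-10.6]'

```text
clock: 18.73
tcp_pos: [0.5131, -0.3092, 0.1388]
orientation: [0.004, 0.917, 0.398, 0.006]
wrist_force: [-0.1, -0.3, 0.0]
finger_gap: 0.0425
```

Request:
carry_out --moves '[0,0,0,0,0,0,-10.6,0,0,0,0,0,0,-10.6,0,0,0,0,0,0,-10.6,0,0,0,0,0,0,-8,0,0,0,0,0,0,0]'

```text
clock: 19.35
tcp_pos: [0.5206, -0.3065, 0.1388]
orientation: [0.007, 0.722, 0.692, 0.005]
wrist_force: [0.7, 0.3, 0.3]
finger_gap: 0.0425
```

```bash
python3 - <<'E'
from h import *
to(.5626,.069,.1,83)
E
```

```text
t 19.35 p [ 0.5206 -0.3065  0.1388] yaw 87.62 gap 0.0425 F [0.7 0.3 0.3]
down tilt [ 0.0174 -0.0031 -0.9998]
shift now-axes mm [377.   25.7  38.3] turn deg [1.01 0.1  4.62]
```

Request:
carry_out --moves '[0,0,0,0,1,0,4.6,0,0.047,-0.001,0,0,0,0,0,0.047,-0.001,0,0,0,0,0,0.047,-0.001,0,0,0,0,0,0.047,0,0,0,0,0]'

```text
clock: 19.98
tcp_pos: [0.5473, -0.1169, 0.1382]
orientation: [0.003, 0.755, 0.655, 0.0]
wrist_force: [0.2, 0.4, -0.3]
finger_gap: 0.0429
```

Request:
carry_out --moves '[0,0.047,0,0,0,0,0,0,0.047,0,0,0,0,0,0,0.047,0,0,0,0,0,0,0.04,0,0,0,0,0,0,0,0,0,0,0,0]'

```text
clock: 20.6
tcp_pos: [0.577, 0.0744, 0.1386]
orientation: [0.004, 0.757, 0.653, 0.003]
wrist_force: [0.0, -0.5, -0.5]
finger_gap: 0.0427
```

```bash
python3 - <<'E'
from h import *
to(.5586,.0695,.018,83)
E
```

```text
t 20.6 p [0.577  0.0744 0.1386] yaw 81.57 gap 0.0427 F [ 0.  -0.5 -0.5]
down tilt [ 0.009  -0.0025 -1.    ]
shift now-axes mm [ -7.4 -18.6 120.4] turn deg [ 0.53  0.07 -1.43]
```

Request:
carry_out --moves '[0,-0.014,-0.02,0,0.5,0,-1.4,0,0,0,0.05,0,0,0,0,0,0,0.04,0,0,0,0,0,0,0.02,0,0,0,0,0,0,0,0,0,0]'

```text
clock: 21.22
tcp_pos: [0.5578, 0.0623, 0.0268]
orientation: [0.003, 0.752, 0.66, 0.001]
wrist_force: [-0.6, -0.8, 0.1]
finger_gap: 0.0422
```

```bash
python3 - <<'E'
from h import *
to(.574*.9925+.131*.1219,-.574*.1219+.131*.9925,.018,83)
E
```

```text
t 21.23 p [0.5578 0.0623 0.0268] yaw 82.52 gap 0.0422 F [-0.6 -0.8  0.1]
down tilt [ 0.005  -0.0025 -1.    ]
shift now-axes mm [ 1.4 27.9  9. ] turn deg [ 0.3   0.11 -0.48]
```

Request:
carry_out --moves '[0,0,0,0.009,0.3,0,-0.5,0,0,0.009,0,0,0,0,0,0,0.009,0,0,0,0,0,0,0.006,0,0,0,0,0,0,0.003,0,0,0,0]'

```text
clock: 21.85
tcp_pos: [0.5868, 0.0585, 0.0205]
orientation: [0.001, 0.749, 0.662, -0.001]
wrist_force: [-12.0, 1.5, 7.4]
finger_gap: 0.0421
```

Request:
carry_out --moves '[0,0,0.002,0,0,0,0,0,0,0.002,0,0,0,0,0,0,0.001,0,0,0,0,0,0,0.001,0,0,0,0,0,0,0.001,0,0,0,0]'

```text
clock: 22.48
tcp_pos: [0.5867, 0.0585, 0.0207]
orientation: [-0.004, 0.749, 0.663, -0.006]
wrist_force: [-5.7, 0.3, 4.2]
finger_gap: 0.0427
```

```bash
python3 - <<'E'
from h import *
to(.574*.9925+.131*.1219,-.574*.1219+.131*.9925,.018,83)
E
```

```text
t 22.48 p [0.5867 0.0585 0.0207] yaw 83.06 gap 0.0427 F [-5.7  0.3  4.2]
down tilt [-1.430e-02 -7.000e-04 -9.999e-01]
shift now-axes mm [ 1.4 -1.2  2.7] turn deg [-0.81  0.14  0.06]
```

Request:
carry_out --moves '[0,0,-0.015,0,0.8,0,0,0,0,-0.02,0,0,0,0,0,0,-0.02,-0.05,0,0,0,0,-0.05,0,-0.05,0,0,0,0,-0.06,0,0,0,0,0]'

```text
clock: 23.1
tcp_pos: [0.5229, -0.0385, 0.1203]
orientation: [-0.007, 0.746, 0.666, -0.009]
wrist_force: [0.6, 0.7, -0.3]
finger_gap: 0.0422
```

Request:
carry_out --moves '[0,-0.06,0,0,0,0,0,0,-0.06,0,0,0,0,0,0,-0.06,0,0,0,0,0,0,-0.06,0,0,0,0,0,0,0,0,0,0,0,0]'

```text
clock: 23.72
tcp_pos: [0.4965, -0.2892, 0.1244]
orientation: [-0.001, 0.748, 0.664, -0.006]
wrist_force: [-0.2, 0.0, -0.0]
finger_gap: 0.0426
```

```bash
python3 - <<'E'
from h import *
to()
T=[];S=[]
for i in range(6): T.append(env.read_camera('top').astype(float)); S.append(env.read_camera('side').astype(float))
t=np.mean(T,0).astype(np.uint8); s=np.mean(S,0).astype(np.uint8); cv2.imwrite('pics/t6.png',t[:,:,::-1]);cv2.imwrite('pics/s6.png',s[:,:,::-1])
a=cv2.resize(t[140:205,215:290],(400,347),interpolation=2); b=cv2.resize(s[195:275,170:260],(400,356),interpolation=2)
a=cv2.copyMakeBorder(a,0,9,0,0,0); cv2.imwrite('pics/c6.png',np.hstack([a,b])[:,:,::-1])
m=(t.min(2)>165).astype(np.uint8); m[:138]=0;m[220:]=0;m[:,:215]=0;m[:,300:]=0
m=cv2.morphologyEx(m,cv2.MORPH_CLOSE,np.ones((5,5))); c=max(cv2.findContours(m,0,1)[0],key=cv2.contourArea)
w=world('top',cv2.convexHull(c)[:,0],.014)[:,:2]*1e3; r=cv2.minAreaRect(w.astype(np.float32)); print(r)
p=np.array(r[0])/1e3; print('stop frame', p@[.9925,-.1219]-.6863, p@[.1219,.9925]-.1872)
E
```

```text
t 23.73 p [ 0.4965 -0.2892  0.1244] yaw 83.22 gap 0.0426 F [-0.2  0.  -0. ]
down tilt [-0.0106 -0.007  -0.9999]
((645.93701171875, 57.46297836303711), (98.74059295654297, 98.6539077758789), 83.59803009033203)
stop frame -0.052212252931594816 -0.051428272246170054
```

View pics/c6.png

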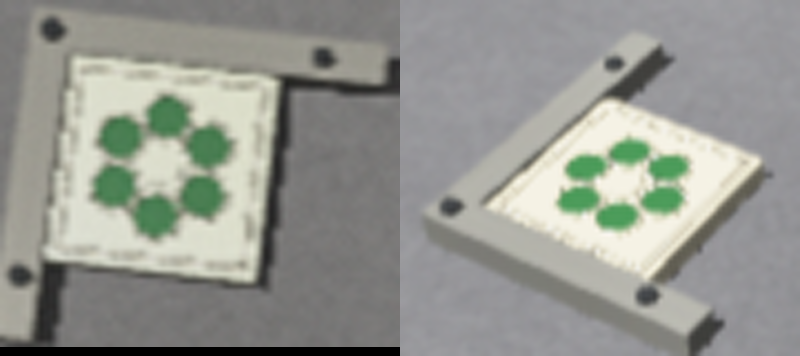

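```bash
python3 - <<'E'
import cv2,numpy as np
t=cv2.imread('pics/t6.png').min(2)
for r in (156,164,172,180,186): print('side arm row',r,t[r,216:236])
for c in (234,242,250,258,264): print('far arm col',c,t[142:164,c])
E
```

```text
side arm row 156 [121 120 125 135 144 143 143 142 143 140 124 120 153 162 179 203 205 203
 203 203]
side arm row 164 [119 123 136 144 144 145 143 143 144 131 126 161 163 177 205 207 203 159
  89  72]
side arm row 172 [127 142 146 146 144 146 146 143 126 164 190 163 178 207 207 204 189 139
  82  72]
side arm row 180 [144 151 150 147 147 150 147 129 167 201 167 173 207 208 209 208 208 208
 207 194]
side arm row 186 [152 153 149 151 150 149 138 171 194 184 182 182 182 171 170 171 169 185
 205 202]
far arm col 234 [127 142 139 140 140 141 142 132 133 193 170 170 201 204 203 203 204 205
 204 196 158 121]
far arm col 242 [119 128 138 139 140 140 141 139 128 123 192 163 163 201 204 203 200 185
 142 135 149 120]
far arm col 250 [123 121 130 138 139 139 140 139 139 127 123 192 169 168 201 200 182 148
 116 143 126 118]
far arm col 258 [120 122 124 135 142 142 138 141 140 140 128 123 193 179 173 200 203 203
 203 202 202 197]
far arm col 264 [119 117 121 129 138 142 140 140 141 142 136 129 172 197 181 169 162 162
 171 188 196 186]
```

The tile did not move during the nudge and the dark line along the far arm is uniform, so it is flush there. The profile hints at a slight taper at the side arm, under 1 mm, so I do one more firm, even push from the right.

Request:
carry_out --moves '[0,0,0,0,0,0,10.6,0,0,0,0,0,0,10.6,0,0,0,0,0,0,10.6,0,0,0,0,0,0,10.6,0,0,0,0,0,0,10.6]'

```text
clock: 24.95
tcp_pos: [0.4974, -0.2827, 0.1244]
orientation: [0.001, 0.967, 0.256, -0.007]
wrist_force: [0.4, -0.6, 0.2]
finger_gap: 0.0426
```

Request:
carry_out --moves '[0,0,0,0,0,0,10.6,0,0,0,0,0,0,10.6,0,0,0,0,0,0,10.6,0,0,0,0,0,0,7,0,0,0,0,0,0,0]'

```text
clock: 25.58
tcp_pos: [0.4978, -0.2819, 0.1244]
orientation: [0.003, 0.996, -0.084, -0.006]
wrist_force: [0.2, 0.3, 0.4]
finger_gap: 0.0426
```

```bash
python3 - <<'E'
from h import *
to(.6331,-.0294,.1,-7)
E
```

```text
t 25.57 p [ 0.4978 -0.2819  0.1244] yaw -9.68 gap 0.0426 F [0.2 0.3 0.4]
down tilt [-0.0124 -0.005  -0.9999]
shift now-axes mm [  91.1 -271.9   21.5] turn deg [ 0.39  0.66 -2.68]
```

Request:
carry_out --moves '[0,0,0,0,0.4,0.6,-2.6,0,0.017,-0.043,0,0,0,0,0,0.017,-0.043,0,0,0,0,0,0.017,-0.043,0,0,0,0,0,0.017,-0.043,0,0,0,0]'

```text
clock: 26.2
tcp_pos: [0.5874, -0.1184, 0.1247]
orientation: [0.0, 0.998, -0.058, 0.0]
wrist_force: [-0.5, -0.8, 0.3]
finger_gap: 0.0427
```

Request:
carry_out --moves '[0,0.017,-0.043,0,0,0,0,0,0.017,-0.043,0,0,0,0,0,0,0,0.02,0,0,0,0,0,0,0.03,0,0,0,0,0,0,0,0,0,0]'

```text
clock: 26.82
tcp_pos: [0.6346, -0.029, 0.0741]
orientation: [0.0, 0.999, -0.048, 0.002]
wrist_force: [-0.4, 0.4, -0.6]
finger_gap: 0.0427
```

```bash
python3 - <<'E'
from h import *
to(.6331,-.0294,.018,-7)
E
```

```text
t 26.82 p [ 0.6346 -0.029   0.0741] yaw -5.46 gap 0.0427 F [-0.4  0.4 -0.6]
down tilt [ 0.0034 -0.001  -1.    ]
shift now-axes mm [-1.6  0.5 56. ] turn deg [ 0.04 -0.2   1.54]
```

Request:
carry_out --moves '[0,-0.002,0,0.025,0,-0.2,1.5,0,0,0,0.02,0,0,0,0,0,0,0.009,0,0,0,0,0,-0.008,0,0,0,0,0,0,-0.008,0,0,0,0]'

```text
clock: 27.45
tcp_pos: [0.6384, -0.0139, 0.025]
orientation: [0.001, 0.998, -0.06, 0.004]
wrist_force: [-0.4, 0.1, 0.0]
finger_gap: 0.0426
```

Request:
carry_out --moves '[0,0,-0.005,0,0,0,0,0,0,-0.003,0,0,0,0,0,0,-0.003,0,0,0,0,0,0,-0.002,0,0,0,0,0,0,-0.002,0,0,0,0]'

```text
clock: 28.08
tcp_pos: [0.6416, 0.003, 0.0272]
orientation: [0.001, 0.998, -0.059, 0.005]
wrist_force: [-0.5, 0.6, 1.4]
finger_gap: 0.0425
```

```bash
python3 - <<'E'
from h import *
to(.6331,-.0294,.018,-7)
E
```

```text
t 28.07 p [0.6416 0.003  0.0272] yaw -6.72 gap 0.0425 F [-0.5  0.6  1.4]
down tilt [ 0.0107 -0.0024 -0.9999]
shift now-axes mm [-4.7 33.2  9.2] turn deg [ 0.06 -0.62  0.28]
```

The descent stopped short: the TCP is at z = 0.027, so the tips passed just over the tile's edge with almost no force. I lift slightly, back off, lower fully and then push.

Request:
carry_out --moves '[0,0,0,-0.005,0,0,0,0,0,0.016,-0.002,0,0,0,0,0,0.016,0,0,0,0,0,-0.003,0.003,0,0,-0.6,0,0,0,0,0,0,0,0]'

```text
clock: 28.7
tcp_pos: [0.6338, -0.0353, 0.0348]
orientation: [0.001, 0.998, -0.06, -0.0]
wrist_force: [0.2, 0.3, -0.4]
finger_gap: 0.0427
```

Request:
carry_out --moves '[0,0,0,0.007,0,0,0,0,0,0,0.007,0,0,0,0,0,0,0,0,0,0,0,0,0,0,0,0,0,0,0,0,0,0,0,0]'

```text
clock: 29.32
tcp_pos: [0.6333, -0.0343, 0.0189]
orientation: [0.001, 0.998, -0.059, -0.001]
wrist_force: [0.2, -0.4, -0.3]
finger_gap: 0.043
```

```bash
python3 - <<'E'
from h import *
to(.632*.9925+.0728*.1219,-.632*.1219+.0728*.9925,.017,-7)
E
```

```text
t 29.32 p [ 0.6333 -0.0343  0.0189] yaw -6.76 gap 0.043 F [ 0.2 -0.4 -0.3]
down tilt [-0.0019 -0.001  -1.    ]
shift now-axes mm [ -0.6 -29.6   1.9] turn deg [0.07 0.1  0.24]
```

Request:
carry_out --moves '[0,0,-0.01,0.002,0,0,0.2,0,0,-0.01,0,0,0,0,0,0,-0.006,0,0,0,0,0,0,-0.003,0,0,0,0,0,0,-0.003,0,0,0,0]'

```text
clock: 29.95
tcp_pos: [0.6371, -0.0046, 0.0173]
orientation: [0.006, 0.998, -0.061, -0.001]
wrist_force: [-2.1, -13.6, 0.7]
finger_gap: 0.0429
```

Request:
carry_out --moves '[0,0,-0.003,0,0,0,0,0,0,-0.003,0,0,0,0,0,0,-0.003,0,0,0,0,0,0,-0.003,0,0,0,0,0,0,-0.003,0,0,0,0]'

```text
clock: 30.58
tcp_pos: [0.637, -0.0047, 0.0176]
orientation: [0.022, 0.998, -0.065, -0.003]
wrist_force: [-1.0, -9.4, 1.1]
finger_gap: 0.0428
```

```bash
python3 - <<'E'
from h import *
to(.632*.9925+.0728*.1219,-.632*.1219+.0728*.9925,.017,-7)
E
```

```text
t 30.57 p [ 0.637  -0.0047  0.0176] yaw -7.51 gap 0.0428 F [-1.  -9.4  1.1]
down tilt [-0.0085 -0.0431 -0.999 ]
shift now-axes mm [-0.9  0.1  0.6] turn deg [ 2.51  0.17 -0.51]
```

It stalled at the same point (within 0.2 mm) under 13 N, so the tile is seated. I retract and take a last look.

Request:
carry_out --moves '[0,0,0.015,0,2.4,0,0,0,0,0.02,0,0,0,0,0,0,0.01,-0.05,0,0,0,0,0,0.05,-0.04,0,0,0,0,0,0.06,0,0,0,0]'

```text
clock: 31.2
tcp_pos: [0.6168, -0.1595, 0.1102]
orientation: [0.002, 0.998, -0.062, -0.002]
wrist_force: [0.3, 0.1, -0.2]
finger_gap: 0.043
```

Request:
carry_out --moves '[0,0,0.06,-0.03,0,0,0,0,-0.03,0.05,0,0,0,0,0,-0.03,0.05,0,0,0,0,0,-0.03,0,0,0,0,0,0,0,0,0,0,0,0]'

```text
clock: 31.82
tcp_pos: [0.5039, -0.3121, 0.1395]
orientation: [0.005, 0.998, -0.066, -0.001]
wrist_force: [-0.1, -0.1, -0.5]
finger_gap: 0.0427
```

```bash
python3 - <<'E'
from h import *
t=snap('top','t7'); s=snap('side','s7')
g=t.min(2)
for r in (156,164,172,180,186): print('side arm row',r,g[r,220:232])
for c in (234,242,250,258,264): print('far arm col',c,g[147:160,c])
m=(g>165).astype(np.uint8); m[:138]=0;m[220:]=0;m[:,:215]=0;m[:,300:]=0
m=cv2.morphologyEx(m,cv2.MORPH_CLOSE,np.ones((5,5))); c=max(cv2.findContours(m,0,1)[0],key=cv2.contourArea)
w=world('top',cv2.convexHull(c)[:,0],.014)[:,:2]*1e3; print(cv2.minAreaRect(w.astype(np.float32)))
cv2.imwrite('pics/t7c.png',t[:,:,::-1])
E
```

```text
side arm row 156 [148 145 149 150 144 143 130 120 153 167 185 205]
side arm row 164 [147 149 142 149 150 134 132 164 169 178 208 207]
side arm row 172 [147 147 143 148 125 166 193 162 178 210 212 205]
side arm row 180 [150 153 151 131 171 203 168 178 211 212 212 210]
side arm row 186 [153 153 141 170 193 183 180 185 183 173 170 175]
far arm col 234 [143 142 134 136 195 168 171 203 208 206 204 207 209]
far arm col 242 [148 142 146 125 127 194 166 166 205 207 205 203 191]
far arm col 250 [143 140 142 143 130 124 192 169 173 203 205 180 150]
far arm col 258 [142 141 146 141 142 131 123 198 178 176 204 205 205]
far arm col 264 [143 145 139 143 144 137 134 172 199 185 171 169 168]
((645.93701171875, 57.46297836303711), (98.74059295654297, 98.6539077758789), 83.59803009033203)
```

View pics/t7.png

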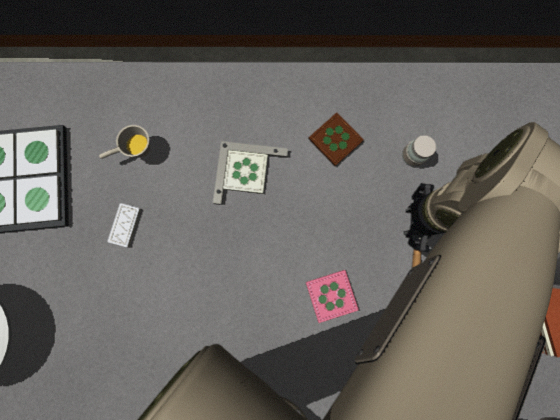

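The tile sits in the corner at (246,172) and did not move under the last push. The cup, strip, jar, brown tile and pink tile are where they were. The gripper hovers well above the brush.

```bash
python3 -c "
from h import *
print(env.get_state()['wrist_force'].round(1)); print(env.hand_in())"
```

```text
[ 0.8 -0.4  0.1]
the job is handed in; nothing more can be done
None
```

I pushed the white flower tile into the inner corner of the stop, with one edge against each arm, and handed the job in at about 32 s of the 67 s allowed. I pushed it left with the half-open fingers while turning it in line with the stop. Then I pushed it against the far arm, slid it left against the side arm, and gave each side one more push to check.

**Last checks:**
- **Contact:** both check pushes stalled where the tile had stopped before. The side-arm push repeated within 0.2 mm and the far-arm push within 1 mm. The highest force I read was about 14 N. The measured tile position did not change after the last push.
- **View:** the top picture shows no bench between the tile and either arm. The cup, strip, jar and look-alike tiles stand where they were, and the gripper was clear of everything. In the last picture the arm covers most of the brush; the gripper never came down near it.

**What disagreed or went wrong:**
- The tile centre measured about 2 mm short of the expected (-50, -50) mm, within the 2 mm calibration error. The tile stopped about 3 mm before the predicted point at the side arm.
- The brightness profile along the side arm still showed a faint taper towards the corner, well under 1 mm. It did not change under the firm push, so I took it for shadow.
- On the last approach the first descent stopped short and the fingertips passed over the tile's edge, with about 1.4 N at most. I lifted, backed off and redid it, and the tile was not displaced.

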